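# Clamp a spice jar in the ratchet jar holder

### The job

Stand the spice jar upright in the bay of the jar holder, between the V-shaped back stop and the sprung pad. Then wind the knob clockwise (seen from above) click by click to the first click that leaves the jar firmly gripped: the stop has come up against its screw and the pad is pushed back 1.5 mm or more on its springs. Wind no further, let go so that the pawl alone holds the jar, never crush it, and leave the salt shaker, pepper mill and mug where they are.

Things in the scene. Friction and masses are not known exactly. Their poses are not given: they have to be found in the camera images.
- jar: spice jar, loose: upright round glass jar with a cap, 41 mm across (cap 41 mm too), 105 mm high, about 0.1 kg; origin at the centre of its underside, z up. It stands on the worktop to the right of the holder, beyond its knob end.
- holder: jar holder, fixed to the worktop (its place varies): foot plate 110 x 300 mm, 6 mm thick, carrying the clamp. Origin on its underside, 5 mm off the middle, z up, y along the plate from the knob end (-y) to the back stop (+y); knob, pad and stop lie on its line x = 0. The jar stands on the plate (z = 6 mm). Pad and stop reach 54 mm high, so the upper half of the jar is free for the fingers.
- stop: V-shaped back stop, open towards the pad, 120 degrees between its rubber faces, 62 mm wide. It slides loosely (1.5 N) along the holder: pushed by the jar it gives way by an unknown 0 to 6 mm, then meets its set screw, which is fast, and gives no more. Origin at z = 0 below the axis of a 41 mm jar that touches both faces; axes as the holder's.
- pad: sprung rubber pad, 44 mm wide, on two spring pins before its carriage; origin at z = 0 below the middle of its gripping face, which looks to the holder's +y. It rides with the carriage until it bears on the jar, then stays while the carriage goes on. Springs: 4 N as it leaves its rest, 2 N more per mm pushed back (12 mm at most). At the start it is 6 to 18 mm short of a jar in the stop.
- knob (a point): grip point of the knob, on the wheel's vertical axis, 80 mm up, 85 mm from the holder's origin towards -y. An upright bar 50 mm long (point's x axis), 12 mm thick (y axis), from 55 to 93 mm high, on a 32 mm hub over the toothed wheel (80 mm across, top at 47 mm). Turn it clockwise from above; resistance 0.06 to 0.1 N m from a return spring, plus 7.6 mm times the pad force.
- salt: salt shaker, 44 mm across, 90 mm high, loose bystander; origin at the centre of its underside
- pepper_mill: wooden pepper mill, 58 mm across, 170 mm high, loose bystander; origin at the centre of its underside
- mug: white mug, 82 mm across, 91 mm high, loose bystander; origin at the centre of its underside
- pawl: sprung pawl, a 36 mm steel finger on the robot's side of the wheel; origin on its upright pivot at z = 0. The wheel has 12 teeth: 30 degrees (0.524 rad) a click, which drives the carriage 4 mm towards the stop. The pawl rises and drops behind each passing tooth and then stops the wheel turning back; let go between clicks, the wheel runs back to the last tooth.

How it is judged (in metres and radians):
On the way, in this order (a step that is already met when the one before it is completed fails the run):
1. the spice jar stands upright on the plate in the bay, between pad and stop, not yet gripped (horizontal distance between jar and stop below 0.025 m and height (world z) of jar between 0.003 and 0.01 m and angle between jar's own z axis and vertical below 0.1 rad and contact force between pad and jar below 3 N), for 0.2 s.
2. the knob has been wound until the pad grips the jar against the stop (contact force between pad and jar above 5 N and contact force between stop and jar above 4 N), for 0.2 s.
At the end, for the whole second after the job is handed in: The jar stands upright (within 0.08 rad) and at rest on the holder's plate (origin lower than 12 mm), within 5 mm of the seat in the V of the stop and bearing on it with more than 4 N; the released wheel is held by its pawl with the pad pressing the jar with 6 to 16 N (pushed back about 1 to 6 mm) (contact force between pad and jar between 6 and 16 N and contact force between stop and jar above 4 N and horizontal distance between jar and stop below 0.005 m and height (world z) of jar below 0.012 m and angle between jar's own z axis and vertical below 0.08 rad and linear speed of each of jar, pad below 0.01 m/s); the robot touches nothing.
It fails at once if the jar is crushed: the pad presses it with more than 20 N (contact force between pad and jar above 20 N).
It fails at once if the salt shaker is moved by more than 30 mm (distance of salt from where it was at the start of the episode above 0.03 m).
It fails at once if the pepper mill is moved by more than 30 mm (distance of pepper_mill from where it was at the start of the episode above 0.03 m).
It fails at once if the mug is moved by more than 30 mm (distance of mug from where it was at the start of the episode above 0.03 m).
It also fails if it takes over 72 s, if anything falls off the work surface, if the arm or the gripper's body presses on something with over 40 N, if the wrist force passes 120 N, or if a joint passes its speed limit or range.

### The arm

A 6-joint arm with a two-finger parallel gripper is mounted at the origin on a cart in front of the work surface, level with it; the furniture and walls round the work are solid. World frame = base frame: x ahead of the robot, y to its left, z up, the work surface at z = 0. Lengths are in mm, angles in degrees, forces in N, time in s.
With the tool pointing down it reaches from about 300 to 850 mm from the base axis. Payload 4.2 kg.
Tool frame: the origin (TCP) lies between the finger pads; the fingertips stand 22 mm ahead of it and the grasp point (between the pads) lies 3 mm ahead of it; z points along the fingers, y is the direction in which the jaws open and shut (so a half turn about z gives the same grasp; the last joint's range is limited). The gripper opens to 91 mm and grips with 3 to 60 N. Pads are 32 mm wide; open, the fingers measure 118 mm over their backs; the gripper's body (76 mm by 178 mm) begins 60 mm behind the grasp point.
Start: joints at [-65.776, 18.312, 89.639, -0, 72.044, -1.146], TCP at [246.375, -519.558, 235.976] pointing down, gripper open.
Joint ranges: [-177.97, 177.97], [-48.28, 115.42], [12.27, 149.76], [-77.06, 257.06], [2.81, 150.46], [-146.56, 146.56]. Speed limits (degrees/s): [147.25, 147.25, 180, 180, 180, 180].

### API

Orientations are given as [roll, pitch, yaw] about the fixed x, y, z axes, in that order (R = Rz(yaw) Ry(pitch) Rx(roll)).
In Python, from workcell import telemetry, cams, env gives the robot as it stands.
- The arm moves only by the shell command python3 -m inch 'ROWS' [FORCE]. ROWS is JSON, a list of rows, each an object of numbers: "x", "y", "z": the shift along the tool's x, y, z in cm; "yaw": the turn about the tool's z in units of 5 degrees (1.0 is 5 degrees); "gripper": the gripper's target within -1 to 1 (fully open at 1, half-way at 0, shut at -1). A call has 1 to 12 rows; each row shifts and turns the commanded pose from where the row before left it, along the tool's axes as they then stand; what a row does not reach is not made up. A row lasts 1/12 s, in which the tool goes at most 41.7 mm and 7.16 degrees, less where a joint would pass 70% of its speed; a pose out of reach is approached as far as the arm can. A call is refused whole if a number of a shift passes 4.17 or a number of a turn 1, either way. A call with a gripper value outside its range is refused whole. The fingers move at their own pace and stop on an object; FORCE is the grip in N (left out, the last holds). Time passes only in rows, so rows that do not move let the fingers close. It gives the time, the measured TCP pose, the force and the opening at its end, in the units of the state.
- telemetry.state(): the state, without advancing time (a new reading comes with each control period).
- cams.grab_frame(name): name is "scene" or "top" or "wrist"; returns a dict with "pixels" (400x640x3 uint8, red, green, blue), "mtx" (3x3 intrinsics, pixels), "rvec" (rotation vector, rad) and "tvec" (3), from world to camera coordinates, as OpenCV has them. Camera axes: x right, y down, z forward; pixel columns grow to the right and rows downward; lengths in mm; the calibration is good to about 2 mm. A picture is of the moment at which its call begins. There is no depth.
- env.job_done(): hands the job in, once; it reports no verdict.
The state is a dict: "time_s": time; "qpos": joint angles; "qvel": joint speeds; "effort": joint torques, N m; "ee_pos": TCP position; "ee_rot": TCP orientation; "force": force on the tool from outside, world axes, zero at the start; "torque": the same for the moment, N m; "gripper_width": finger opening in mm.
Only numpy, scipy, OpenCV 4.12 (cv2) and the standard library are available. Lean on these libraries where they do the work, as an engineer would, in place of code of your own. Each camera call takes 0.05 s, during which the arm holds its last target. There are 200 camera calls.

## Working session

There is one attempt and no reset: what is moved stays moved. The work goes in short steps, Python scripts to look and compute and a shell command to move; the robot and the scene stay as the last step left them, time stands still between calls to the robot, and variables do not carry over. Pictures are saved under pics/ and viewed, about 8 in all and at most 12, crops included, and the job is handed in when it is done.

```bash
mkdir -p pics; ls; cat > h.py <<'E'
import numpy as np, cv2
from workcell import telemetry, cams, env
def grab(n,f):
    d=cams.grab_frame(n); cv2.imwrite('pics/'+f,cv2.cvtColor(d['pixels'],cv2.COLOR_RGB2BGR))
    np.savez('pics/'+f+'.npz',K=d['mtx'],r=d['rvec'],t=d['tvec']); return d
def ray(f,u,v,z):
    d=np.load('pics/'+f+'.npz'); K=np.array(d['K']);R=cv2.Rodrigues(np.array(d['r'],float))[0];t=np.array(d['t'],float).reshape(3)
    w=R.T@np.linalg.inv(K)@[u,v,1.]; c=-R.T@t
    return (c+w*(z-c[2])/w[2]).round(1)
def proj(f,P):
    d=np.load('pics/'+f+'.npz'); return cv2.projectPoints(np.array(P,float).reshape(-1,3),np.array(d['r'],float),np.array(d['t'],float),np.array(d['K'],float),None)[0].reshape(-1,2).round(1)
E
python3 - <<'E'
from h import *
grab('top','t1.png');grab('scene','s1.png')
print(telemetry.state())
E
```

```text
pics
{'time_s': 0.1, 'qpos': array([-6.57751564e+01,  1.83470568e+01,  8.96985421e+01, -1.52851888e-04,
        7.20440133e+01, -1.14773618e+00]), 'qvel': array([ 0.01963775, -0.08166166, -0.16783495,  0.03511899, -0.03935966,
       -0.10948531]), 'effort': array([ 1.05483141e-03, -4.13332486e+01, -2.32509112e+01,  7.29869097e-02,
        4.22093191e-02, -4.46888896e-05]), 'ee_pos': array([ 246.20356589, -519.16801957,  235.21948585]), 'ee_rot': array([-1.79910403e+02, -1.64966705e-03,  2.53726257e+01]), 'force': array([-0.31993474, -0.46136905, -0.15361802]), 'torque': array([-0.02971309, -0.02128041,  0.04147405]), 'gripper_width': 91.35645215673738}
```

View pics/t1.png

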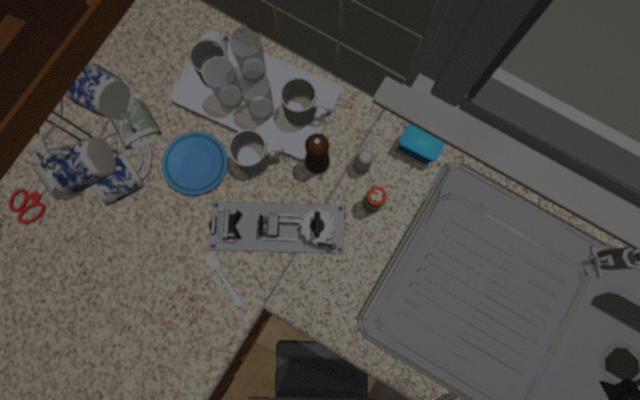

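View pics/s1.png

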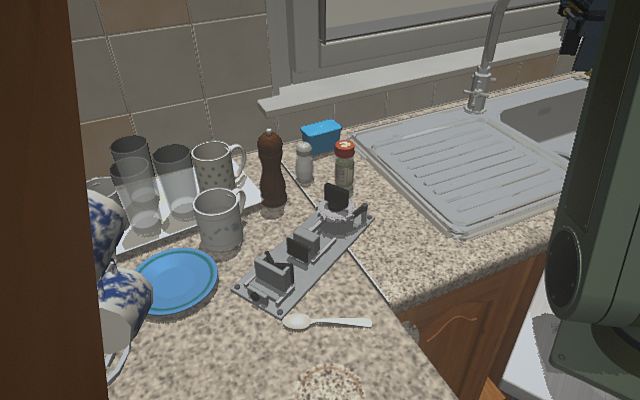

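The top view shows the holder at about (277,227), with its stop on the left and its knob at (318,225). The jar's red cap is at (376,197), the salt at (363,160), the mill at (317,150) and the mug at (247,150). I'll enlarge this area next.

```bash
python3 - <<'E'
from h import *
a=cv2.imread('pics/t1.png')[130:265,200:400]
cv2.imwrite('pics/t1c.png',cv2.convertScaleAbs(cv2.resize(a,None,fx=4,fy=4,interpolation=cv2.INTER_CUBIC),alpha=1.6))
print(proj('t1.png',[[500,0,0],[600,0,0],[500,100,0]]))
for u,v,z in [(376,193,105),(318,222,93),(232,224,54)]: print(ray('t1.png',u,v,z))
E
```

```text
[[324.  235.9]
 [324.8 192.3]
 [279.5 235.1]]
[ 579.2 -104.8  105. ]
[518.7  13.2  93. ]
[516.3 197.5  54. ]
```

View pics/t1c.png

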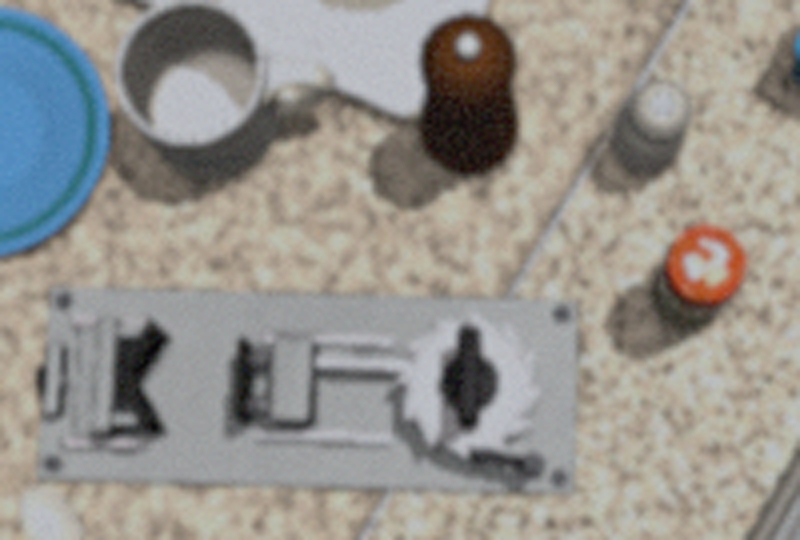

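```bash
python3 - <<'E'
from h import *
def c(x,y,z): return ray('t1.png',200+(x+.5)/4-.5,130+(y+.5)/4-.5,z)
P=[c(*p,6) for p in [(52,288),(578,300),(573,493),(40,480)]]
print('corners',P,np.mean(P,0))
P=np.array(P)
for i,j in [(1,0),(2,3)]:
    d=P[i]-P[j]; d=-d; print('len',np.linalg.norm(d),'yaw',np.degrees(np.arctan2(-d[0],d[1])))
for i,j in [(0,3),(1,2)]:
    d=P[i]-P[j]; print('w',np.linalg.norm(d),'yaw',np.degrees(np.arctan2(d[1],d[0])))
print('knob',c(470,377,93),'ends',c(468,326,93),c(470,428,93))
print('cap',c(705,264,105)); print('V tips',c(160,325,54),c(160,432,54),'apex',c(120,380,54))
print('pad',c(232,342,54),c(232,432,54))
print('salt top',c(662,105,90),'mill',c(468,45,170),'mug',c(190,75,91))
E
```

```text
corners [array([572.6, 253.7,   6. ]), array([571.2, -44.3,   6. ]), array([462.4, -42.5,   6. ]), array([464.2, 253.6,   6. ])] [517.6   105.125   6.   ]
len 298.00328857245853 yaw -0.26917282278180077
len 296.10547107407524 yaw -0.348298320658751
w 108.40004612545147 yaw 0.052855870165811926
w 108.81488868716457 yaw -0.9478216478534525
knob [514.8  14.9  93. ] ends [541.3  16.5  93. ] [488.5  14.4  93. ]
cap [ 573.7 -104.6  105. ]
V tips [545.  182.6  54. ] [487.4 179.7  54. ] apex [514.9 202.5  54. ]
pad [536.5 143.5  54. ] [488.1 141.4  54. ]
salt top [662.1 -83.9  90. ] mill [667.7  18.2 170. ] mug [673.8 166.8  91. ]
```

```bash
python3 -m inch '[{"x":3,"y":-1.48},{"x":3,"y":-1.48},{"x":3,"y":-1.48},{"x":3,"y":-1.48},{"x":3,"y":-1.48},{"x":3,"y":-1.48},{"x":3,"y":-1.48},{"x":3,"y":-1.48},{"x":3,"y":-1.48},{"x":3,"y":-1.48},{"x":3,"y":-1.48},{"x":3,"y":-1.48,"gripper":0.55}]'
python3 -m inch '[{"x":2.84,"y":-1.4},{"x":2.84,"y":-1.4},{"x":2.84,"y":-1.4},{"x":2.84,"y":-1.4},{"yaw":-1},{"yaw":-1},{"yaw":-1},{"yaw":-1},{"yaw":-1},{"yaw":-1},{"yaw":-1},{"yaw":-1}]'
python3 -m inch '[{"yaw":-1},{"yaw":-1},{"yaw":-1},{"yaw":-1},{"yaw":-0.92},{},{}]'
python3 -c "
from h import *
grab('wrist','w1.png'); s=telemetry.state(); print(s['ee_pos'],s['ee_rot'],s['gripper_width'],s['qpos'],proj('w1.png',[[574,-105,105]]))"
```

```text
[ 246.21978459 -519.23683632  235.33563461] [-1.79924959e+02  1.12640629e-03  2.53722768e+01] 91.24019964282729 [-6.57751416e+01  1.83419729e+01  8.96889245e+01 -2.76345676e-03
  7.20441056e+01 -1.14656399e+00] [[-111.2 -657.4]]invalid input
invalid input
invalid input
```

View pics/w1.png

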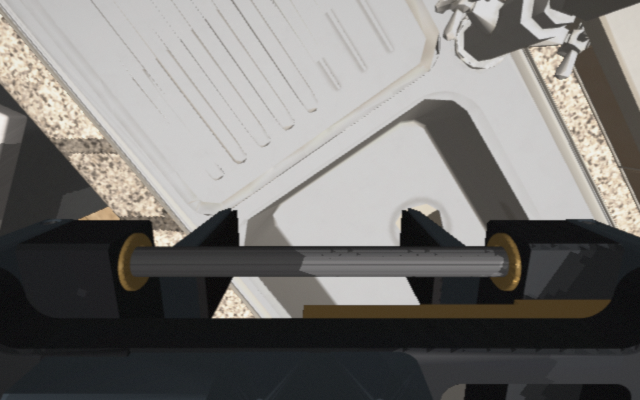

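The arm has not moved because the rows were refused. The wrist view shows only the sink. I'll find out which row form it accepts.

```bash
python3 -m inch '[{"x":0,"y":0,"z":0,"yaw":0,"gripper":0.55}]'; python3 -m inch '[{"x":3.0,"y":-1.48,"z":0,"yaw":0,"gripper":0.55}]';python3 -m inch '[{"x":3.0,"y":-1.48}]'
```

```text
time_s: 0.23
ee_pos: [246.2, -519.4, 235.5]
ee_rot: [-180.0, 0.0, 25.4]
force: [0.3, 0.6, -1.0]
gripper_width: 86.9
time_s: 0.32
ee_pos: [265.1, -496.5, 235.4]
ee_rot: [179.9, 0.1, 25.1]
force: [0.5, 0.0, 0.1]
gripper_width: 80.8invalid input
```

Every row needs all the keys.

```bash
python3 -m inch '[{"x":3,"y":-1.48,"z":0,"yaw":0,"gripper":0.55},{"x":3,"y":-1.48,"z":0,"yaw":0,"gripper":0.55},{"x":3,"y":-1.48,"z":0,"yaw":0,"gripper":0.55},{"x":3,"y":-1.48,"z":0,"yaw":0,"gripper":0.55},{"x":3,"y":-1.48,"z":0,"yaw":0,"gripper":0.55},{"x":3,"y":-1.48,"z":0,"yaw":0,"gripper":0.55},{"x":3,"y":-1.48,"z":0,"yaw":0,"gripper":0.55},{"x":3,"y":-1.48,"z":0,"yaw":0,"gripper":0.55},{"x":3,"y":-1.48,"z":0,"yaw":0,"gripper":0.55},{"x":3,"y":-1.48,"z":0,"yaw":0,"gripper":0.55},{"x":3,"y":-1.48,"z":0,"yaw":0,"gripper":0.55}]'
python3 -m inch '[{"x":2.84,"y":-1.4,"z":0,"yaw":0,"gripper":0.55},{"x":2.84,"y":-1.4,"z":0,"yaw":0,"gripper":0.55},{"x":2.84,"y":-1.4,"z":0,"yaw":0,"gripper":0.55},{"x":2.84,"y":-1.4,"z":0,"yaw":0,"gripper":0.55},{"x":0,"y":0,"z":0,"yaw":-1,"gripper":0.55},{"x":0,"y":0,"z":0,"yaw":-1,"gripper":0.55},{"x":0,"y":0,"z":0,"yaw":-1,"gripper":0.55},{"x":0,"y":0,"z":0,"yaw":-1,"gripper":0.55},{"x":0,"y":0,"z":0,"yaw":-1,"gripper":0.55},{"x":0,"y":0,"z":0,"yaw":-1,"gripper":0.55},{"x":0,"y":0,"z":0,"yaw":-1,"gripper":0.55},{"x":0,"y":0,"z":0,"yaw":-1,"gripper":0.55}]'
python3 -m inch '[{"x":0,"y":0,"z":0,"yaw":-1,"gripper":0.55},{"x":0,"y":0,"z":0,"yaw":-1,"gripper":0.55},{"x":0,"y":0,"z":0,"yaw":-1,"gripper":0.55},{"x":0,"y":0,"z":0,"yaw":-1,"gripper":0.55},{"x":0,"y":0,"z":0,"yaw":-0.92,"gripper":0.55},{"x":0,"y":0,"z":0,"yaw":0,"gripper":0.55},{"x":0,"y":0,"z":0,"yaw":0,"gripper":0.55},{"x":0,"y":0,"z":0,"yaw":0,"gripper":0.55}]'
python3 -c "
from h import *
grab('wrist','w2.png'); s=telemetry.state(); print(s['ee_pos'],s['ee_rot'],s['gripper_width'],s['qpos'],proj('w2.png',[[574,-105,105]]))"
```

```text
time_s: 1.23
ee_pos: [496.3, -203.3, 235.9]
ee_rot: [180.0, 0.0, 25.4]
force: [0.0, -0.7, -0.1]
gripper_width: 70.6
time_s: 2.23
ee_pos: [574.1, -105.5, 235.7]
ee_rot: [-180.0, 0.0, 65.6]
force: [0.2, 1.1, 0.5]
gripper_width: 70.5
time_s: 2.9
ee_pos: [574.2, -105.5, 235.9]
ee_rot: [-180.0, 0.0, 89.9]
force: [-0.7, -0.2, 0.0]
gripper_width: 70.7
[ 574.17941057 -105.54698749  235.89260157] [-1.79994665e+02  3.01523606e-03  8.98926423e+01] 70.58924903436099 [-1.15425203e+01  1.91134810e+01  8.84588832e+01 -4.20939628e-03
  7.24322671e+01 -1.14338917e+01] [[318.9 191.3]]
```

View pics/w2.png

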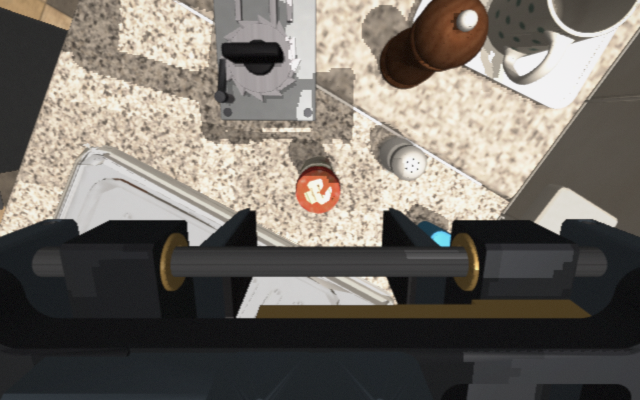

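The cap centre is at (318,191) and was predicted at (319,191), so the jar pose is good. The salt at (405,162) is clear of the fingers. I'll descend and grip.

```bash
python3 -c "
from h import *
print(ray('w2.png',222,53,93),ray('w2.png',285,51,93))"
python3 -m inch '[{"x":0,"y":0,"z":3.2,"yaw":0,"gripper":0.55},{"x":0,"y":0,"z":3.2,"yaw":0,"gripper":0.55},{"x":0,"y":0,"z":3.2,"yaw":0,"gripper":0.55},{"x":0,"y":0,"z":3.2,"yaw":0,"gripper":0.55},{"x":0,"y":0,"z":2.0,"yaw":0,"gripper":0.55},{"x":0,"y":0,"z":1.2,"yaw":0,"gripper":0.55},{"x":0,"y":0,"z":0,"yaw":0,"gripper":0.55}]'
python3 -m inch '[{"x":0,"y":0,"z":0,"yaw":0,"gripper":-1},{"x":0,"y":0,"z":0,"yaw":0,"gripper":-1},{"x":0,"y":0,"z":0,"yaw":0,"gripper":-1},{"x":0,"y":0,"z":0,"yaw":0,"gripper":-1},{"x":0,"y":0,"z":0,"yaw":0,"gripper":-1},{"x":0,"y":0,"z":0,"yaw":0,"gripper":-1},{"x":0,"y":0,"z":0,"yaw":0,"gripper":-1},{"x":0,"y":0,"z":0,"yaw":0,"gripper":-1}]' 15
```

```text
[491.8  12.8  93. ] [545.3  14.3  93. ]
time_s: 3.53
ee_pos: [572.2, -105.2, 72.8]
ee_rot: [-179.6, -0.1, 89.9]
force: [-1.3, -0.2, 0.0]
gripper_width: 70.9
time_s: 4.2
ee_pos: [574.7, -105.7, 76.9]
ee_rot: [179.9, 0.0, 90.0]
force: [-1.2, 0.5, 4.5]
gripper_width: 41.1
```

```bash
python3 -m inch '[{"x":0,"y":0,"z":-2.5,"yaw":0,"gripper":-1},{"x":0,"y":0,"z":-2.5,"yaw":0,"gripper":-1},{"x":0,"y":0,"z":-2.5,"yaw":0,"gripper":-1},{"x":0,"y":0,"z":-2.5,"yaw":0,"gripper":-1},{"x":0,"y":0,"z":-2.5,"yaw":0,"gripper":-1},{"x":0,"y":0,"z":0,"yaw":0,"gripper":-1}]'
python3 -m inch '[{"x":2.5,"y":-0.52,"z":0,"yaw":0,"gripper":-1},{"x":2.5,"y":-0.52,"z":0,"yaw":0,"gripper":-1},{"x":2.5,"y":-0.52,"z":0,"yaw":0,"gripper":-1},{"x":2.5,"y":-0.52,"z":0,"yaw":0,"gripper":-1},{"x":2.5,"y":-0.52,"z":0,"yaw":0,"gripper":-1},{"x":2.5,"y":-0.52,"z":0,"yaw":0,"gripper":-1},{"x":2.5,"y":-0.52,"z":0,"yaw":0,"gripper":-1},{"x":2.5,"y":-0.52,"z":0,"yaw":0,"gripper":-1},{"x":2.5,"y":-0.52,"z":0,"yaw":0,"gripper":-1},{"x":2.5,"y":-0.52,"z":0,"yaw":0,"gripper":-1},{"x":2.5,"y":-0.52,"z":0,"yaw":0,"gripper":-1},{"x":0,"y":0,"z":0,"yaw":0,"gripper":-1}]'
python3 -m inch '[{"x":0,"y":0,"z":0,"yaw":0,"gripper":-1},{"x":0,"y":0,"z":0,"yaw":0,"gripper":-1},{"x":0,"y":0,"z":0,"yaw":0,"gripper":-1}]'
python3 -c "
from h import *
d=grab('wrist','w3.png');s=grab('scene','s3.png')['pixels'][170:320,220:420]
s=cv2.resize(s,(640,480),interpolation=cv2.INTER_CUBIC)
cv2.imwrite('pics/c3.png',cv2.cvtColor(np.vstack([cv2.resize(d['pixels'][:200],(640,200)),s[:400]]),cv2.COLOR_RGB2BGR)); print(proj('w3.png',[[517,170,54],[517,142.5,54],[548,181,54],[486,181,54]]))"
```

```text
time_s: 4.7
ee_pos: [576.8, -106.0, 205.8]
ee_rot: [179.5, 0.1, 90.0]
force: [1.5, 0.6, -0.6]
gripper_width: 41.0
time_s: 5.7
ee_pos: [515.6, 173.1, 199.4]
ee_rot: [-179.8, -0.1, 90.2]
force: [-0.5, -1.2, -1.8]
gripper_width: 41.0
time_s: 5.95
ee_pos: [517.1, 168.6, 200.2]
ee_rot: [-179.9, 0.0, 89.9]
force: [-0.9, 0.6, -0.2]
gripper_width: 41.2
[[319.2 186.5]
 [319.2 214.3]
 [352.3 175.1]
 [286.2 175.1]]
```

View pics/c3.png

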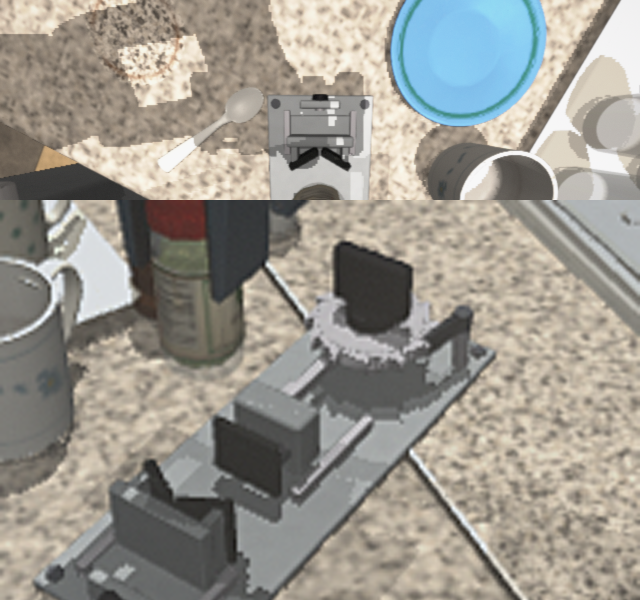

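The wrist view shows the V tips near (288,165) and (350,167) and the apex near (319,148). The jar hangs upright over the bay. I'll compare these stop positions with the top-view ones.

```bash
python3 -c "
from h import *
for n,u,v,z in [('tipL',288,168,54),('tipR',350,169,54),('apex',319,148,54),('endL',271,96,6),('endR',372,97,6)]: print(n,ray('w3.png',u,v,z))
d=cv2.imread('pics/w3.png')[85:205,245:395]
cv2.imwrite('pics/w3c.png',cv2.resize(d,None,fx=5,fy=5,interpolation=cv2.INTER_CUBIC))"
```

```text
tipL [487.8 187.7  54. ]
tipR [545.7 186.8  54. ]
apex [516.8 206.3  54. ]
endL [467.3 254.7   6. ]
endR [571.2 253.7   6. ]
```

View pics/w3c.png

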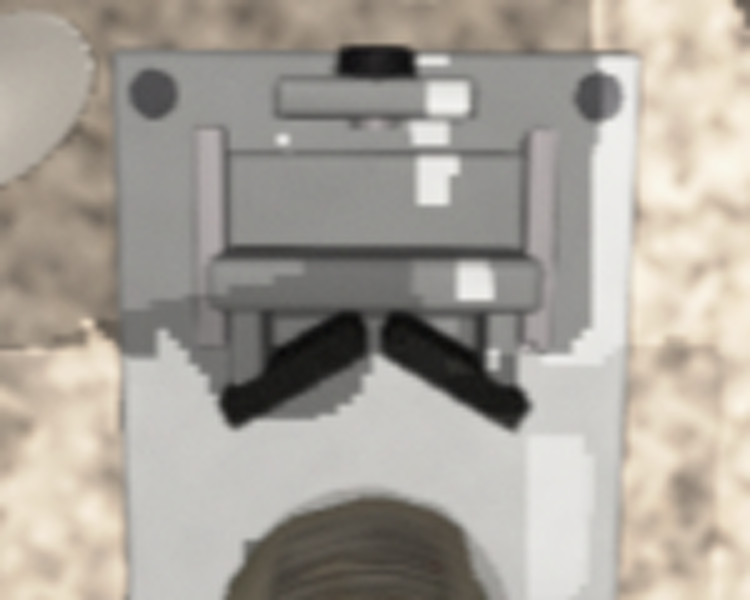

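The extended V faces meet near crop (376,345), which puts the seat at y≈177 and x≈517. That agrees with the top view, so I'll set the jar down at y≈169.5.

```bash
python3 -m inch '[{"x":0,"y":0,"z":2.5,"yaw":0,"gripper":-1},{"x":0,"y":0,"z":2.5,"yaw":0,"gripper":-1},{"x":0,"y":0,"z":2.5,"yaw":0,"gripper":-1},{"x":0,"y":0,"z":2,"yaw":0,"gripper":-1},{"x":0,"y":0,"z":1,"yaw":0,"gripper":-1},{"x":0,"y":0,"z":0.5,"yaw":0,"gripper":-1},{"x":0,"y":0,"z":0.2,"yaw":0,"gripper":-1},{"x":0,"y":0,"z":0,"yaw":0,"gripper":-1},{"x":0,"y":0,"z":0,"yaw":0,"gripper":-1},{"x":0,"y":0,"z":0,"yaw":0,"gripper":-1}]'
python3 -m inch '[{"x":0,"y":0,"z":0.2,"yaw":0,"gripper":-1},{"x":0,"y":0,"z":0.2,"yaw":0,"gripper":-1},{"x":0,"y":0,"z":0,"yaw":0,"gripper":-1},{"x":0,"y":0,"z":0,"yaw":0,"gripper":-1}]'
```

```text
time_s: 6.88
ee_pos: [518.0, 169.7, 90.1]
ee_rot: [179.9, -0.0, 90.0]
force: [-0.4, 0.7, -1.7]
gripper_width: 41.0
time_s: 7.22
ee_pos: [517.0, 169.5, 84.9]
ee_rot: [-180.0, 0.0, 90.0]
force: [0.3, 0.4, -1.7]
gripper_width: 40.8
```

```bash
python3 -m inch '[{"x":0,"y":0,"z":0.15,"yaw":0,"gripper":-1},{"x":0,"y":0,"z":0,"yaw":0,"gripper":-1},{"x":0,"y":0,"z":0,"yaw":0,"gripper":-1}]'
python3 -m inch '[{"x":0,"y":0,"z":0.1,"yaw":0,"gripper":-1},{"x":0,"y":0,"z":0,"yaw":0,"gripper":-1},{"x":0,"y":0,"z":0,"yaw":0,"gripper":-1}]'
```

```text
time_s: 7.47
ee_pos: [517.1, 169.5, 83.3]
ee_rot: [-180.0, 0.0, 90.0]
force: [0.4, 0.3, -1.0]
gripper_width: 41.0
time_s: 7.72
ee_pos: [517.3, 169.6, 83.0]
ee_rot: [180.0, -0.0, 90.0]
force: [-1.7, 0.4, 4.1]
gripper_width: 40.8
```

```bash
python3 -m inch '[{"x":0,"y":0,"z":0,"yaw":0,"gripper":0.55},{"x":0,"y":0,"z":0,"yaw":0,"gripper":0.55},{"x":0,"y":0,"z":0,"yaw":0,"gripper":0.55},{"x":0,"y":0,"z":0,"yaw":0,"gripper":0.55},{"x":0,"y":0,"z":0,"yaw":0,"gripper":0.55},{"x":0,"y":0,"z":-1,"yaw":0,"gripper":0.55},{"x":0,"y":0,"z":-2,"yaw":0,"gripper":0.55},{"x":0,"y":0,"z":-3,"yaw":0,"gripper":0.55},{"x":0,"y":0,"z":-3,"yaw":0,"gripper":0.55},{"x":0,"y":0,"z":-3,"yaw":0,"gripper":0.55},{"x":0,"y":0,"z":0,"yaw":0,"gripper":0.55}]'
python3 -m inch '[{"x":-2.6,"y":0,"z":0,"yaw":0,"gripper":0.2},{"x":-2.6,"y":0,"z":0,"yaw":0,"gripper":0.2},{"x":-2.6,"y":0,"z":0,"yaw":0,"gripper":0.2},{"x":-2.6,"y":0,"z":0,"yaw":0,"gripper":0.2},{"x":-2.6,"y":0,"z":0,"yaw":0,"gripper":0.2},{"x":-2.6,"y":0,"z":0,"yaw":0,"gripper":0.2},{"x":0,"y":0,"z":0,"yaw":-1,"gripper":0.2},{"x":0,"y":0,"z":0,"yaw":-1,"gripper":0.2},{"x":0,"y":0,"z":0,"yaw":-1,"gripper":0.2},{"x":0,"y":0,"z":0,"yaw":-1,"gripper":0.2},{"x":0,"y":0,"z":0,"yaw":-1,"gripper":0.2},{"x":0,"y":0,"z":0,"yaw":-1,"gripper":0.2}]'
python3 -m inch '[{"x":0,"y":0,"z":0,"yaw":-1,"gripper":0.2},{"x":0,"y":0,"z":0,"yaw":-1,"gripper":0.2},{"x":0,"y":0,"z":0,"yaw":-1,"gripper":0.2},{"x":0,"y":0,"z":0,"yaw":-1,"gripper":0.2},{"x":0,"y":0,"z":0,"yaw":-1,"gripper":0.2},{"x":0,"y":0,"z":0,"yaw":-1,"gripper":0.2},{"x":0,"y":0,"z":0,"yaw":-1,"gripper":0.2},{"x":0,"y":0,"z":0,"yaw":-1,"gripper":0.2},{"x":0,"y":0,"z":0,"yaw":-1,"gripper":0.2},{"x":0,"y":0,"z":0,"yaw":-1,"gripper":0.2},{"x":0,"y":0,"z":0,"yaw":-1,"gripper":0.2},{"x":0,"y":0,"z":0,"yaw":-1,"gripper":0.2}]'
python3 -m inch '[{"x":0,"y":0,"z":0,"yaw":-0.3,"gripper":0.2},{"x":0,"y":0,"z":0,"yaw":0,"gripper":0.2},{"x":0,"y":0,"z":0,"yaw":0,"gripper":0.2}]'
python3 -c "
from h import *
d=grab('wrist','w4.png')['pixels'][:230];t=grab('top','t4.png')['pixels'][170:260,200:360]
cv2.imwrite('pics/c4.png',cv2.cvtColor(np.vstack([d,cv2.convertScaleAbs(cv2.resize(t,(640,360),interpolation=cv2.INTER_CUBIC),alpha=1.6)]),cv2.COLOR_RGB2BGR)); print(proj('w4.png',[[492,13.5,93],[542,14.5,93]]))"
```

```text
time_s: 8.63
ee_pos: [520.5, 170.5, 209.5]
ee_rot: [179.3, -0.2, 90.0]
force: [1.5, 0.8, 0.6]
gripper_width: 70.7
time_s: 9.63
ee_pos: [517.0, 13.4, 202.8]
ee_rot: [180.0, 0.0, 120.2]
force: [-0.6, 0.1, -0.2]
gripper_width: 54.7
time_s: 10.63
ee_pos: [517.0, 13.5, 202.7]
ee_rot: [-180.0, 0.0, -179.8]
force: [-0.1, -0.3, -1.3]
gripper_width: 54.8
time_s: 10.88
ee_pos: [517.1, 13.5, 202.7]
ee_rot: [-180.0, 0.0, -178.6]
force: [0.3, 0.0, 0.2]
gripper_width: 54.7
[[320.4 168.8]
 [320.  226.7]]
```

View pics/c4.png

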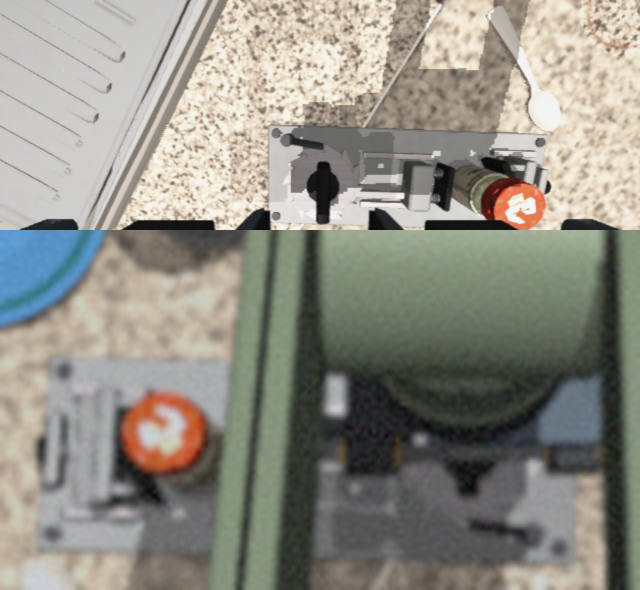

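The jar stands upright in the bay near the V, with its cap at (515,205) in the wrist view. The knob bar is at column 323, rows 162–222, so it lies about 2 mm further in +y. I'll correct for that, descend and grip.

```bash
python3 -m inch '[{"x":0.1,"y":0.2,"z":2.5,"yaw":0,"gripper":0.2},{"x":0,"y":0,"z":3,"yaw":0,"gripper":0.2},{"x":0,"y":0,"z":3,"yaw":0,"gripper":0.2},{"x":0,"y":0,"z":2,"yaw":0,"gripper":0.2},{"x":0,"y":0,"z":1,"yaw":0,"gripper":0.2},{"x":0,"y":0,"z":0.5,"yaw":0,"gripper":0.2},{"x":0,"y":0,"z":0,"yaw":0,"gripper":0.2},{"x":0,"y":0,"z":0,"yaw":0,"gripper":0.2}]'
python3 -c "
from h import *
s=telemetry.state(); print(s['torque'])"
python3 -m inch '[{"x":0,"y":0,"z":0,"yaw":0,"gripper":-1},{"x":0,"y":0,"z":0,"yaw":0,"gripper":-1},{"x":0,"y":0,"z":0,"yaw":0,"gripper":-1},{"x":0,"y":0,"z":0,"yaw":0,"gripper":-1},{"x":0,"y":0,"z":0,"yaw":0,"gripper":-1},{"x":0,"y":0,"z":0,"yaw":0,"gripper":-1},{"x":0,"y":0,"z":0,"yaw":0,"gripper":-1},{"x":0,"y":0,"z":0,"yaw":0,"gripper":-1},{"x":0,"y":0,"z":0,"yaw":0,"gripper":-1},{"x":0,"y":0,"z":0,"yaw":0,"gripper":-1}]' 40
python3 -c "
from h import *
s=telemetry.state(); print(s['torque'],s['ee_rot'])"
```

```text
time_s: 11.65
ee_pos: [516.9, 15.4, 83.4]
ee_rot: [-180.0, 0.1, -178.5]
force: [0.6, -0.7, 0.5]
gripper_width: 55.2
[ 0.13335325 -0.16652677 -0.02053913]
time_s: 12.48
ee_pos: [516.1, 16.7, 82.6]
ee_rot: [179.9, 0.0, -178.7]
force: [-0.2, 5.0, 1.1]
gripper_width: 11.8
[ 0.63374739 -0.12664953 -0.43710283] [ 1.79858248e+02  1.36441767e-02 -1.78680903e+02]
```

```bash
cat > q.py <<'E'
from h import *
s=telemetry.state(); print('T',s['torque'].round(3)[2],'F',s['force'].round(1),'yaw',s['ee_rot'][2].round(2),'t',round(s['time_s'],1),'w',round(s['gripper_width'],1))
E
python3 -m inch '[{"x":0,"y":0.15,"z":0,"yaw":0.3,"gripper":-1},{"x":0,"y":0,"z":0,"yaw":0,"gripper":-1},{"x":0,"y":0,"z":0,"yaw":0,"gripper":-1}]' >/dev/null; python3 q.py
python3 -m inch '[{"x":0,"y":0,"z":0,"yaw":1,"gripper":-1},{"x":0,"y":0,"z":0,"yaw":1,"gripper":-1},{"x":0,"y":0,"z":0,"yaw":1,"gripper":-1},{"x":0,"y":0,"z":0,"yaw":0,"gripper":-1},{"x":0,"y":0,"z":0,"yaw":0,"gripper":-1}]'>/dev/null; python3 q.py
python3 -m inch '[{"x":0,"y":0,"z":0,"yaw":1,"gripper":-1},{"x":0,"y":0,"z":0,"yaw":1,"gripper":-1},{"x":0,"y":0,"z":0,"yaw":1,"gripper":-1},{"x":0,"y":0,"z":0,"yaw":0.5,"gripper":-1},{"x":0,"y":0,"z":0,"yaw":0,"gripper":-1},{"x":0,"y":0,"z":0,"yaw":0,"gripper":-1}]'>/dev/null; python3 q.py
```

```text
T 0.022 F [-0.8 -0.7  1.2] yaw -179.98 t 12.7 w 12.0
T -0.002 F [-0.1 -2.6  1.4] yaw 165.12 t 13.2 w 11.9
T 0.126 F [ 0.1 -4.2  2.7] yaw 147.64 t 13.7 w 12.1
```

```bash
python3 -m inch '[{"x":0,"y":0,"z":0,"yaw":1,"gripper":-1},{"x":0,"y":0,"z":0,"yaw":1,"gripper":-1},{"x":0,"y":0,"z":0,"yaw":1,"gripper":-1},{"x":0,"y":0,"z":0,"yaw":1,"gripper":-1},{"x":0,"y":0,"z":0,"yaw":1,"gripper":-1},{"x":0,"y":0,"z":0,"yaw":1,"gripper":-1},{"x":0,"y":0,"z":0,"yaw":0,"gripper":-1},{"x":0,"y":0,"z":0,"yaw":0,"gripper":-1},{"x":0,"y":0,"z":0,"yaw":0,"gripper":-1}]'>/dev/null; python3 q.py
python3 -m inch '[{"x":0,"y":0,"z":0,"yaw":0,"gripper":-1},{"x":0,"y":0,"z":0,"yaw":0,"gripper":-1}]'>/dev/null; python3 q.py
python3 -m inch '[{"x":0,"y":0,"z":0,"yaw":1,"gripper":-1},{"x":0,"y":0,"z":0,"yaw":1,"gripper":-1},{"x":0,"y":0,"z":0,"yaw":0,"gripper":-1},{"x":0,"y":0,"z":0,"yaw":0,"gripper":-1}]'>/dev/null; python3 q.py
python3 -m inch '[{"x":0,"y":0,"z":0,"yaw":1,"gripper":-1},{"x":0,"y":0,"z":0,"yaw":1,"gripper":-1},{"x":0,"y":0,"z":0,"yaw":0,"gripper":-1},{"x":0,"y":0,"z":0,"yaw":0,"gripper":-1}]'>/dev/null; python3 q.py
python3 -m inch '[{"x":0,"y":0,"z":0,"yaw":1,"gripper":-1},{"x":0,"y":0,"z":0,"yaw":1,"gripper":-1},{"x":0,"y":0,"z":0,"yaw":0,"gripper":-1},{"x":0,"y":0,"z":0,"yaw":0,"gripper":-1}]'>/dev/null; python3 q.py
python3 -m inch '[{"x":0,"y":0,"z":0,"yaw":0,"gripper":-1},{"x":0,"y":0,"z":0,"yaw":0,"gripper":-1}]'>/dev/null; python3 q.py
python3 -c "
from h import *
grab('scene','s5.png');grab('top','t5.png')"
```

```text
T 0.047 F [-0.5 -4.2  3.4] yaw 117.63 t 14.4 w 11.9
T 0.003 F [-1.6 -5.   3.3] yaw 117.63 t 14.6 w 12.1
T 0.115 F [-2.4 -5.   3.4] yaw 107.62 t 14.9 w 11.8
T 0.06 F [-2.5 -5.3  3.2] yaw 97.62 t 15.2 w 11.6
T 0.061 F [-2.  -5.1  3.7] yaw 87.62 t 15.6 w 11.8
T 0.031 F [-1.9 -4.6  3.6] yaw 87.63 t 15.7 w 11.8
```

```bash
cat >> q.py <<'E'
print('eff6',s['effort'][5].round(4))
E
python3 q.py
python3 -c "
import cv2,numpy as np
s=cv2.imread('pics/s5.png')[170:320,220:390];t=cv2.imread('pics/t5.png')[185:260,200:370]
cv2.imwrite('pics/c5.png',np.vstack([cv2.resize(s,(510,450),interpolation=cv2.INTER_CUBIC)[:,:],cv2.resize(t,(510,225)[:2],interpolation=cv2.INTER_CUBIC)])[:600])"
```

```text
T 0.069 F [-2.3 -5.4  3.4] yaw 87.64 t 15.8 w 12.1
eff6 0.0496
```

View pics/c5.png

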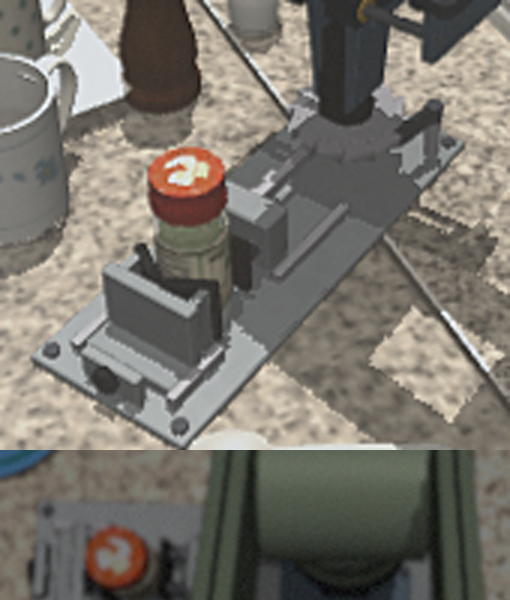

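The jar is upright and the pad has reached it after 3 clicks. The joint 6 effort is much cleaner than the wrist torque, so I'll wind in 10° steps and watch it.

```bash
for i in 1; do :; done
python3 -m inch '[{"x":0,"y":0,"z":0,"yaw":1,"gripper":-1},{"x":0,"y":0,"z":0,"yaw":1,"gripper":-1},{"x":0,"y":0,"z":0,"yaw":0,"gripper":-1},{"x":0,"y":0,"z":0,"yaw":0,"gripper":-1},{"x":0,"y":0,"z":0,"yaw":0,"gripper":-1}]'>/dev/null; python3 q.py
python3 -m inch '[{"x":0,"y":0,"z":0,"yaw":1,"gripper":-1},{"x":0,"y":0,"z":0,"yaw":1,"gripper":-1},{"x":0,"y":0,"z":0,"yaw":0,"gripper":-1},{"x":0,"y":0,"z":0,"yaw":0,"gripper":-1},{"x":0,"y":0,"z":0,"yaw":0,"gripper":-1}]'>/dev/null; python3 q.py
python3 -m inch '[{"x":0,"y":0,"z":0,"yaw":1,"gripper":-1},{"x":0,"y":0,"z":0,"yaw":1,"gripper":-1},{"x":0,"y":0,"z":0,"yaw":0,"gripper":-1},{"x":0,"y":0,"z":0,"yaw":0,"gripper":-1},{"x":0,"y":0,"z":0,"yaw":0,"gripper":-1}]'>/dev/null; python3 q.py
python3 -m inch '[{"x":0,"y":0,"z":0,"yaw":0,"gripper":-1},{"x":0,"y":0,"z":0,"yaw":0,"gripper":-1}]'>/dev/null; python3 q.py; python3 -c "
from h import *
grab('scene','s6.png')"
```

```text
T 0.063 F [-1.6 -4.2  3.3] yaw 77.64 t 16.2 w 11.6
eff6 0.0605
T 0.045 F [-2.1 -4.3  4. ] yaw 67.63 t 16.7 w 11.8
eff6 0.0494
T 0.045 F [-2.5 -4.   3.9] yaw 57.64 t 17.1 w 12.0
eff6 0.0604
T 0.003 F [-3.3 -4.5  3.9] yaw 57.64 t 17.2 w 12.4
eff6 0.0583
```

```bash
python3 -m inch '[{"x":0,"y":0,"z":0,"yaw":1,"gripper":-1},{"x":0,"y":0,"z":0,"yaw":0,"gripper":-1},{"x":0,"y":0,"z":0,"yaw":0,"gripper":-1},{"x":0,"y":0,"z":0,"yaw":0,"gripper":-1}]'>/dev/null; python3 q.py
python3 -m inch '[{"x":0,"y":0,"z":0,"yaw":1,"gripper":-1},{"x":0,"y":0,"z":0,"yaw":0,"gripper":-1},{"x":0,"y":0,"z":0,"yaw":0,"gripper":-1},{"x":0,"y":0,"z":0,"yaw":0,"gripper":-1}]'>/dev/null; python3 q.py
python3 -m inch '[{"x":0,"y":0,"z":0,"yaw":1,"gripper":-1},{"x":0,"y":0,"z":0,"yaw":0,"gripper":-1},{"x":0,"y":0,"z":0,"yaw":0,"gripper":-1},{"x":0,"y":0,"z":0,"yaw":0,"gripper":-1}]'>/dev/null; python3 q.py
python3 -m inch '[{"x":0,"y":0,"z":0,"yaw":1,"gripper":-1},{"x":0,"y":0,"z":0,"yaw":0,"gripper":-1},{"x":0,"y":0,"z":0,"yaw":0,"gripper":-1},{"x":0,"y":0,"z":0,"yaw":0,"gripper":-1}]'>/dev/null; python3 q.py
python3 -m inch '[{"x":0,"y":0,"z":0,"yaw":1,"gripper":-1},{"x":0,"y":0,"z":0,"yaw":0,"gripper":-1},{"x":0,"y":0,"z":0,"yaw":0,"gripper":-1},{"x":0,"y":0,"z":0,"yaw":0,"gripper":-1}]'>/dev/null; python3 q.py
python3 -m inch '[{"x":0,"y":0,"z":0,"yaw":1,"gripper":-1},{"x":0,"y":0,"z":0,"yaw":0,"gripper":-1},{"x":0,"y":0,"z":0,"yaw":0,"gripper":-1},{"x":0,"y":0,"z":0,"yaw":0,"gripper":-1}]'>/dev/null; python3 q.py;python3 -c "
from h import *
grab('scene','s7.png')"
```

```text
T 0.098 F [-2.5 -4.1  4.6] yaw 52.63 t 17.6 w 11.9
eff6 0.0719
T 0.041 F [-2.3 -4.2  4.9] yaw 47.64 t 18.0 w 12.4
eff6 0.0938
T 0.083 F [-2.4 -3.7  4.6] yaw 42.64 t 18.3 w 11.6
eff6 0.0997
T 0.121 F [-2.8 -5.   4.4] yaw 37.64 t 18.6 w 11.7
eff6 0.1044
T 0.089 F [-2.8 -3.5  5.4] yaw 32.64 t 19.0 w 11.8
eff6 0.1159
T 0.125 F [-3.1 -4.1  4.5] yaw 27.64 t 19.3 w 12.3
eff6 0.1347
```

The effort jumps just after click 4 (yaw ≈53°) and then rises at the 2 N/mm spring slope. That gives about 3–3.6 mm of push-back at click 5, so click 5 is the right one. I'll go slightly past the tooth, then ease back onto the pawl to confirm it holds.

```bash
python3 -m inch '[{"x":0,"y":0,"z":0,"yaw":0.3,"gripper":-1},{"x":0,"y":0,"z":0,"yaw":0,"gripper":-1},{"x":0,"y":0,"z":0,"yaw":0,"gripper":-1},{"x":0,"y":0,"z":0,"yaw":0,"gripper":-1}]'>/dev/null; python3 q.py
python3 -m inch '[{"x":0,"y":0,"z":0,"yaw":-0.5,"gripper":-1},{"x":0,"y":0,"z":0,"yaw":0,"gripper":-1},{"x":0,"y":0,"z":0,"yaw":0,"gripper":-1},{"x":0,"y":0,"z":0,"yaw":0,"gripper":-1}]'>/dev/null; python3 q.py
python3 -m inch '[{"x":0,"y":0,"z":0,"yaw":-0.3,"gripper":-1},{"x":0,"y":0,"z":0,"yaw":0,"gripper":-1},{"x":0,"y":0,"z":0,"yaw":0,"gripper":-1},{"x":0,"y":0,"z":0,"yaw":0,"gripper":-1}]'>/dev/null; python3 q.py
```

```text
T 0.103 F [-3.7 -3.8  4.8] yaw 26.14 t 19.7 w 12.1
eff6 0.1367
T 0.18 F [-3.1 -4.   4.8] yaw 28.66 t 20.0 w 12.0
eff6 0.1923
T 0.203 F [-2.8 -5.1  4.3] yaw 30.16 t 20.4 w 12.0
eff6 0.1854
```

```bash
python3 -m inch '[{"x":0,"y":0,"z":0,"yaw":-0.2,"gripper":-1},{"x":0,"y":0,"z":0,"yaw":0,"gripper":-1},{"x":0,"y":0,"z":0,"yaw":0,"gripper":-1},{"x":0,"y":0,"z":0,"yaw":0,"gripper":-1}]'>/dev/null; python3 q.py
python3 -m inch '[{"x":0,"y":0,"z":0,"yaw":-0.2,"gripper":-1},{"x":0,"y":0,"z":0,"yaw":0,"gripper":-1},{"x":0,"y":0,"z":0,"yaw":0,"gripper":-1},{"x":0,"y":0,"z":0,"yaw":0,"gripper":-1}]'>/dev/null; python3 q.py
```

```text
T -0.11 F [-2.8 -3.7  4.3] yaw 31.07 t 20.7 w 11.8
eff6 -0.1768
T -0.638 F [-2.8 -3.3  5.1] yaw 31.97 t 21.0 w 11.6
eff6 -0.6002
```

The effort changes sign at yaw ≈30.6°, so the pawl is holding on tooth 5. I'll unload, open and retreat straight up.

```bash
python3 -m inch '[{"x":0,"y":0,"z":0,"yaw":0.25,"gripper":-1},{"x":0,"y":0,"z":0,"yaw":0,"gripper":-1},{"x":0,"y":0,"z":0,"yaw":0,"gripper":0.1},{"x":0,"y":0,"z":0,"yaw":0,"gripper":0.1},{"x":0,"y":0,"z":0,"yaw":0,"gripper":0.1},{"x":0,"y":0,"z":0,"yaw":0,"gripper":0.1},{"x":0,"y":0,"z":0,"yaw":0,"gripper":0.1},{"x":0,"y":0,"z":0,"yaw":0,"gripper":0.1},{"x":0,"y":0,"z":-1,"yaw":0,"gripper":0.1},{"x":0,"y":0,"z":-2,"yaw":0,"gripper":0.1},{"x":0,"y":0,"z":-3,"yaw":0,"gripper":0.1},{"x":0,"y":0,"z":-3,"yaw":0,"gripper":0.1}]'
python3 -m inch '[{"x":0,"y":0,"z":-3,"yaw":0,"gripper":0.1},{"x":0,"y":0,"z":-3,"yaw":0,"gripper":0.1},{"x":0,"y":0,"z":0,"yaw":0,"gripper":0.1},{"x":0,"y":0,"z":0,"yaw":0,"gripper":0.1},{"x":0,"y":0,"z":0,"yaw":0,"gripper":0.1},{"x":0,"y":0,"z":0,"yaw":0,"gripper":0.1}]'
python3 q.py; python3 -c "
from h import *
s=grab('scene','s8.png')['pixels'][170:320,220:420];w=grab('wrist','w8.png')['pixels'][:220]
s=cv2.resize(s,(507,380),interpolation=cv2.INTER_CUBIC); s=np.hstack([s,np.zeros((380,133,3),np.uint8)])
cv2.imwrite('pics/c8.png',cv2.cvtColor(np.vstack([s,w]),cv2.COLOR_RGB2BGR))"
```

```text
time_s: 22.02
ee_pos: [515.4, 17.0, 173.6]
ee_rot: [-180.0, 0.1, 30.7]
force: [1.6, -0.6, -0.2]
gripper_width: 50.3
time_s: 22.52
ee_pos: [515.1, 16.9, 231.4]
ee_rot: [-179.9, 0.1, 30.7]
force: [0.2, 0.7, -0.1]
gripper_width: 50.0
T -0.017 F [ 0.2  0.7 -0.1] yaw 30.72 t 22.5 w 50.0
eff6 -0.0003
```

View pics/c8.png

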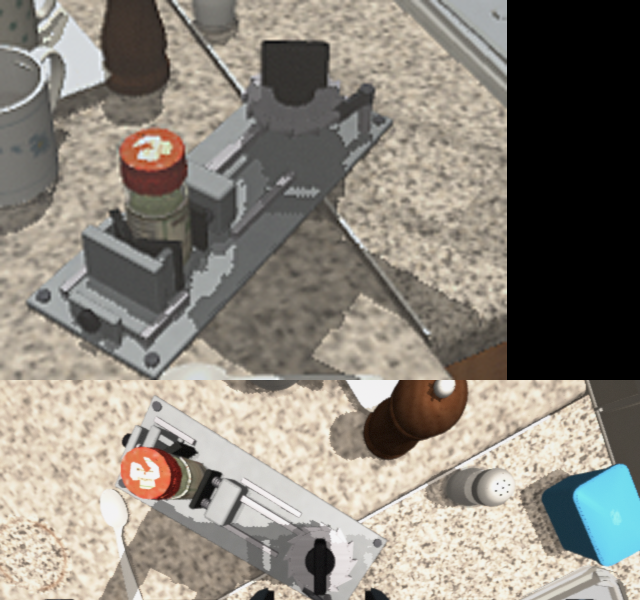

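The jar is upright in the V with the pad against it. The knob bar at (318,565) is still square to the tool at 30.7°, so the wheel has not run back. The mill and salt look untouched. Handing in.

```bash
python3 -c "
from workcell import env
print(env.job_done())"
```

```text
the job is handed in; nothing more can be done
None
```

I stood the spice jar upright in the bay, wound the knob five clicks clockwise, let go and backed off, then handed the job in at about 22.5 s. No verdict was reported.

- **Grip:** the turning effort stayed flat through click 4, then jumped and rose at the slope of the pad springs. From that I put the pad at about 3–3.6 mm pushed back, or roughly 10–11 N, at click 5. At click 4 the jar was not yet gripped.
- **Pawl:** easing back, the effort changed sign at about 30.6°, so the pawl had caught. After release the knob bar stayed at that angle.
- **Last picture:** the jar is upright in the V with the pad on it. The mill, salt and mug look untouched, though I did not measure their positions again. The gripper is clear, reading about 0 N.
- **Disagreements:**
  - The wrist torque was too noisy to use, so I relied on the joint 6 effort. That reading was higher when backing off (0.19 N m) than when winding (0.14 N m), probably from friction, so the grip force is an estimate.
  - The position estimates for the knob and the V differed by 2–5 mm between pictures, and the side force on the knob reached about 5 N while winding.
  - My first calls were refused because every row must give all five values. Nothing moved.

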